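# Close the oxygen cylinder with its reversible ratchet key

## Task

The oxygen cylinder's valve was left open and the ratchet key on its spindle is still set for opening. Flip the key's thumb lever fully over to closing, swing the handle back at least 30 degrees to feel that the key now free-wheels with the valve spindle standing still, then turn the handle clockwise, taking a fresh bite with the ratchet if you need one, until you feel the valve come up snug on its seat: about 9 N at the handle grip, not forced. Let go, leave the lever set to closing, and do not disturb the things lying around.

Things in the scene. Friction and masses are not known exactly. Their poses are not given: they have to be found in the camera images.
- key_axis (a point): Centre of the top face of the ratchet key's round steel head (43 mm across, 18 mm thick), on the vertical turning axis of the valve spindle, 270 mm above the table. The key lies level on top of the brass valve post of the cylinder and cannot come off. Only the thumb lever and the gauge stand higher than this point nearby. Its x axis points along the handle, away from the head.
- key_grip (a point): Centre of the key's round black rubber grip, 145 mm from the turning axis, 9 mm below the level of key_axis. The grip is 16 mm thick (ribs 17) and runs from 98 to 186 mm from the axis. Its x axis points along the handle, outwards. Force along the swing here: free-wheeling about 1 N; driving the open valve about 2 to 3 N; on the seat it climbs by about 0.5 N per mm.
- lever_tab (a point): Centre of the direction lever's thumb tab, a dark ribbed steel paddle on top of the key's neck: 24 mm along the handle, 8 mm thick, 12 mm high, this centre 7.5 mm above the head's top face. It pivots on a vertical pin 27 mm from the turning axis, on the handle's centre line; this centre lies 18 mm beyond the pin. Its x axis points along the tab.
- lever (a joint): Direction lever, rad: -0.35 set to opening, +0.35 set to closing (above 0.25 counts), with a stop at each end. The tab leans to the side the key drives to: seen from above, counter-clockwise of the handle for opening, clockwise for closing; the other way free-wheels. It is held by friction: push the tab sideways with 3 to 5 N till it stops.
- key (a joint): Swing of the handle about the valve axis, rad: 0 against the pressure gauge on its clockwise side, negative counter-clockwise (from above), free to -2.4. It starts 0 to 0.2 rad off the gauge: no room to close before it is swung back. 20 teeth of 0.31 rad: up to one tooth of a stroke is idle before it bites. It stays where left.
- valve_seat (a joint): How far the closed spindle has pressed into its soft seat, rad of turn: 0 while the valve is open; 0.015 or more is snug (from about 5 N at key_grip), about 0.06 at 9 N, above 0.12 (about 14 N) is forced. It stays pressed (up to 0.045) when the handle is let go. How far the valve is open (about 40 to 80 degrees of closing turn) is not told: feel for it.
- spindle_corner (a point): Point on the square top end of the brass valve spindle, seen in the middle of the key's head, 6 mm off the turning axis; it goes round with the spindle. Clockwise from above closes the valve.
- cylinder: Small white oxygen cylinder, 84 mm across, fixed in a dark steel bench stand (150 mm square base); origin at the stand's underside, below the turning axis. A regulator reaches 125 mm to its -x side, below the key; its round rubber gauge (44 mm across, dial up, centre at x -78, y -12 mm) stands 4 mm higher than the key's head. The yoke screw is on the +x side.
- cassette_a: bystander: white test cassette, 70 x 20 x 6 mm, on the table
- cassette_b: bystander: white test cassette, 70 x 20 x 6 mm, on the table
- oximeter: bystander: finger oximeter, 58 x 34 x 30 mm, on the table
- pen: bystander: pen, 118 mm long, on the table
- sanitizer: bystander: bottle of hand sanitizer, 60 mm across, 150 mm high
- tube_rack: bystander: white rack of sample tubes, 60 x 150 x 80 mm
- kit_box: bystander: cardboard test kit box, 75 x 130 x 50 mm

How it is judged:
By the outcome, as a careful person would: the job done as asked, in the order asked, and still so for the second after the job is handed in, with the robot touching nothing.
It also fails if it takes over 64 s, if anything falls off the work surface, if the arm or the gripper's body presses on something with over 40 N, if the wrist force passes 120 N, or if a joint passes its speed limit or range.

## Robot

A 7-joint arm with a two-finger parallel gripper is mounted at the origin on the work surface. World frame = base frame: x ahead of the robot, y to its left, z up, the work surface at z = 0. Lengths are in m, angles in rad, forces in N, time in s.
With the tool pointing down it reaches from about 0.425 to 0.925 m from the base axis. Payload 6.8 kg.
Tool frame: the origin (TCP) lies between the finger pads; the fingertips stand 11 mm ahead of it and the grasp point (between the pads) lies 8 mm behind it; z points along the fingers, y is the direction in which the jaws open and shut (so a half turn about z gives the same grasp; the last joint's range is limited). The gripper opens to 88 mm and grips with 3 to 60 N. Pads are 20 mm wide; open, the fingers measure 115 mm over their backs; the gripper's body (75 mm by 178 mm) begins 61 mm behind the grasp point.
Start: joints at [1.056, 0.477, 0.022, 1.555, -0.011, 1.109, -0.083], TCP at [0.267, -0.62, 0.234] pointing down, gripper open.
Joint ranges: [-2.96, 2.96], [-0.34, 2.1], [-1.41, 1.46], [0.24, 2.44], [-1.37, 4.51], [0.17, 1.92], [-2.96, 2.96]. Speed limits (rad/s): [2.39, 2.39, 3.14, 3.14, 3.14, 3.14, 3.14].

## Interface

Orientations are given as a rotation vector (axis times angle).
In Python, from cell import status, capture, get_calibration, ticket gives the robot as it stands. The module is installed in compiled form; this text tells all that it offers.
- The arm moves only by the tool move_arm, never from a script. Its argument "commands" is a list of rows, each a list of 5 numbers: the finger opening in cm, from 0 to 8.78, then the shift along the tool's x, y, z in cm, then the turn about the tool's z in rad. In form: [[gripper, tx, ty, tz, turn], ...]. A call has exactly 8 rows; each row shifts and turns the commanded pose from where the row before left it, along the tool's axes as they then stand; what a row does not reach is not made up. A row lasts 1/8 s, in which the tool goes at most 62.5 mm and 10.7 degrees, less where a joint would pass 70% of its speed; a pose out of reach is approached as far as the arm can. A call with a gripper value outside its range is refused whole. The fingers move at their own pace and stop on an object; "newtons" is the grip in N (left out, the last holds). Time passes only in rows, so rows that do not move let the fingers close, or fill a call up. It gives the time, the measured TCP pose, the force and the opening at its end, in the units of the state.
- status.sense(): the state, without advancing time (a new reading comes with each control period).
- capture(name): name is "scene" or "top" or "wrist"; returns (picture, depth): 480x640x3 uint8, red, green, blue; 480x640 float32, m along the optical axis (not along the pixel's ray), 0 where there is no reading.
- get_calibration(name): a dict with "fov_y" (degrees; the focal length in pixels is half the picture's height over the tangent of half this angle, whatever the lens; pixels are square), "cx", "cy" (the principal point, pixels), "distortion" ([k1, k2, p1, p2, k3] as OpenCV has them; the pictures are not rectified), "cam_to_world" (4x4, takes a point from camera to world coordinates); the wrist camera has in their place "hand_eye" (4x4, takes a point from camera to tool coordinates, whose origin is the TCP and whose axes are the flange's). Camera axes: x right, y down, z forward; pixel columns grow to the right and rows downward; lengths in m; the calibration is good to about 2 mm. A picture is of the moment at which its call begins: read the wrist's pose just before it. get_calibration takes no time and is no camera call.
- ticket.finish_job(): hands the job in, once; it reports no verdict.
The state is a dict: "time_s": time; "joint_positions": joint angles; "joint_velocities": joint speeds; "joint_efforts": joint torques, N m; "tool_pos": TCP position; "ee_rot": TCP orientation; "wrist_force": force on the tool from outside, world axes, zero at the start; "moment": the same for the moment, N m; "grip_width": finger opening in m.
Only numpy, scipy, OpenCV 4.12 (cv2) and the standard library are available. Lean on these libraries where they do the work, as an engineer would, in place of code of your own. Each camera call takes 0.05 s, during which the arm holds its last target.

## Working session

There is one attempt and no reset: what is moved stays moved. The work goes in short steps, Python scripts to look and compute and a tool call to move; the robot and the scene stay as the last step left them, time stands still between calls to the robot, and variables do not carry over. Pictures are saved under pics/ and viewed, and the job is handed in when it is done.

Besides the shell and the picture viewer there is one more tool, called in YAML: its name, and indented under it one key for each argument. move_arm: Moves the arm, as the interface text tells. Its arguments: {"type":"object","properties":{"commands":{"type":"array"},"newtons":{"type":"number"}},"required":["commands"]}

```bash
mkdir -p pics; cat > h.py <<'E'
import numpy as np, cv2
from cell import status, capture, get_calibration, ticket
from scipy.spatial.transform import Rotation as R
def K(c):
    f=240/np.tan(np.radians(c['fov_y'])/2); return np.array([[f,0,c['cx']],[0,f,c['cy']],[0,0,1.]])
def shot(name,fn):
    s=status.sense(); c=get_calibration(name); p,d=capture(name)
    if name=='wrist':
        T=np.eye(4);T[:3,:3]=R.from_rotvec(s['ee_rot']).as_matrix();T[:3,3]=s['tool_pos'];M=T@np.array(c['hand_eye'])
    else: M=np.array(c['cam_to_world'])
    np.savez('pics/'+fn+'.npz',p=p,d=d,M=M,K=K(c),D=np.array(c['distortion'],float))
    cv2.imwrite('pics/'+fn+'.png',p[:,:,::-1]); return s
def load(fn): return np.load('pics/'+fn+'.npz')
def ray(v,u):
    q=cv2.undistortPoints(np.array([[u]],float),v['K'],v['D'])[0,0]; r=np.array([q[0],q[1],1.]);return v['M'][:3,3],v['M'][:3,:3]@r
def atz(v,u,z):
    o,r=ray(v,u); return o+r*(z-o[2])/r[2]
def atd(v,u):
    o,r=ray(v,u); x,y=map(int,np.round(u)); return o+r*np.median(v['d'][y-1:y+2,x-1:x+2])
def tri(v1,u1,v2,u2):
    o1,r1=ray(v1,u1);o2,r2=ray(v2,u2);A=np.c_[r1,-r2];t=np.linalg.lstsq(A,o2-o1,rcond=None)[0]
    a=o1+t[0]*r1;b=o2+t[1]*r2;return (a+b)/2,np.linalg.norm(a-b)
def proj(v,P):
    T=np.linalg.inv(v['M']);rv=cv2.Rodrigues(T[:3,:3])[0];return cv2.projectPoints(np.array(P,float).reshape(-1,1,3),rv,T[:3,3],v['K'],v['D'])[0][:,0]
def crop(fn,x,y,w,h,k):
    im=cv2.imread('pics/'+fn+'.png')[y:y+h,x:x+w];cv2.imwrite('pics/'+fn+f'_c{x}_{y}.png',cv2.resize(im,None,fx=k,fy=k,interpolation=cv2.INTER_CUBIC))
E
python3 - <<'E'
from h import *
for n in ['scene','top','wrist']:
    s=shot(n,n+'0');v=load(n+'0');print(n,v['M'].round(3).tolist(),v['K'][0,0],v['D'])
print(status.sense())
E
```

```text
scene [[-0.355, 0.654, -0.668, 1.371], [0.935, 0.261, -0.241, 0.257], [0.017, -0.71, -0.704, 0.987], [0.0, 0.0, 0.0, 1.0]] 518.9949165432637 [0.00739237 0.         0.         0.         0.        ]
top [[-0.002, -0.983, 0.182, 0.414], [-1.0, 0.002, -0.002, 0.007], [0.002, -0.182, -0.983, 1.165], [0.0, 0.0, 0.0, 1.0]] 484.386447234731 [-0.00048005  0.          0.          0.          0.        ]
wrist [[0.395, -0.877, -0.272, 0.342], [-0.918, -0.378, -0.115, -0.588], [-0.002, 0.296, -0.955, 0.384], [0.0, 0.0, 0.0, 1.0]] 397.46655461538234 [-0.0699406  0.         0.         0.         0.       ]
{'time_s': 0.15, 'joint_positions': array([ 1.05589294,  0.47761351,  0.02237237,  1.55618076, -0.01148267,
        1.10930273, -0.08310988]), 'joint_velocities': array([-8.32829322e-05, -1.62402592e-03, -1.61758049e-03, -3.09788644e-03,
        2.01064204e-04,  4.75475834e-04, -1.11523857e-03]), 'joint_efforts': array([ 2.98307241e-03, -5.83293200e+01,  1.53654959e+00, -2.72877002e+01,
       -5.42981643e-02,  1.44378596e-02,  1.05777845e-04]), 'tool_pos': array([ 0.26688646, -0.61952505,  0.23292177]), 'ee_rot': array([-3.07554100e+00, -6.34331695e-01,  6.23542872e-04]), 'wrist_force': array([-0.56003811, -0.53920586,  0.09553346]), 'moment': array([-0.01286135,  0.00323399, -0.04159019]), 'grip_width': 0.08780839672943018}
```

View pics/scene0.png

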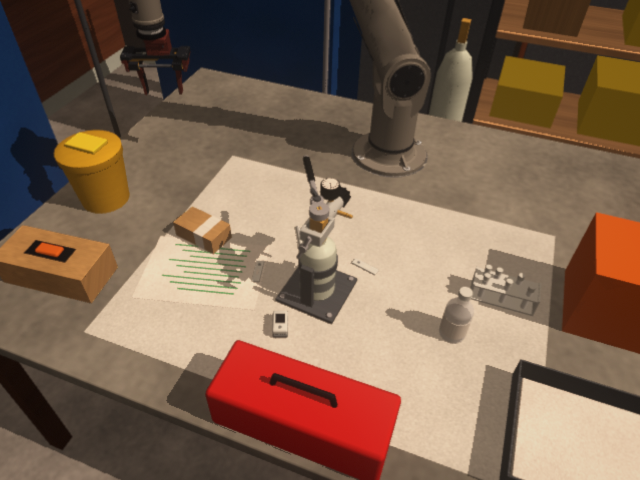

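View pics/top0.png

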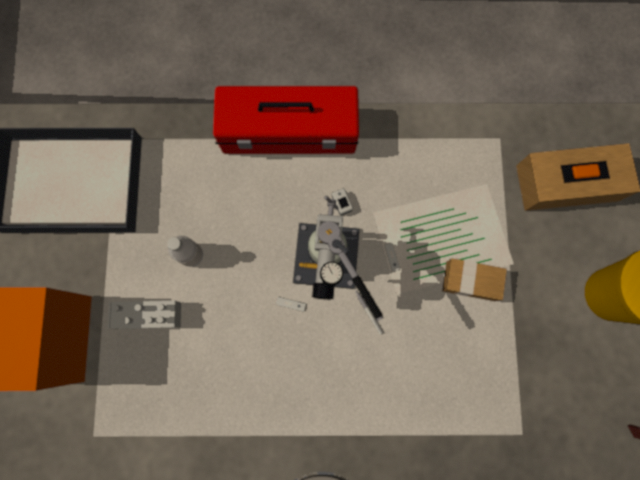

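View pics/wrist0.png

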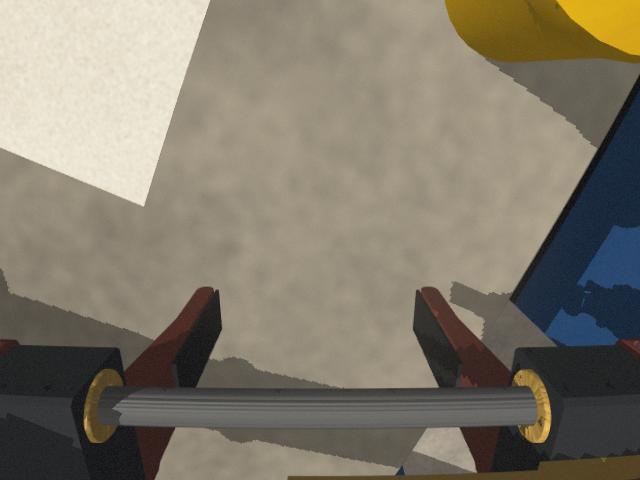

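```bash
python3 - <<'E'
from h import *
crop('top0',280,180,120,160,5);im=cv2.imread('pics/top0_c280_180.png');cv2.imwrite('pics/t1.png',cv2.resize(im,(450,600)))
crop('scene0',270,140,110,130,4)
E
```

```text
(no output)
```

View pics/t1.png

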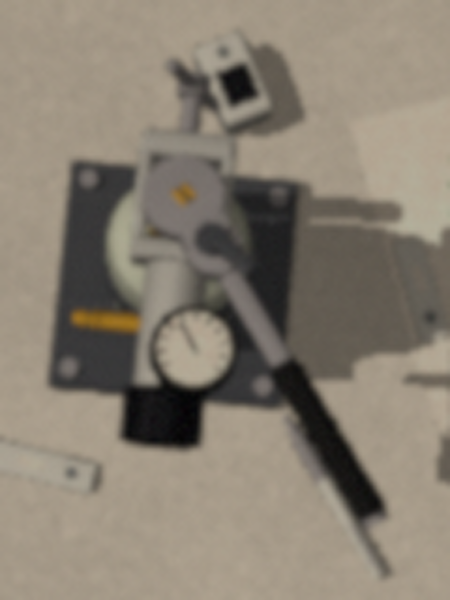

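View pics/scene0_c270_140.png

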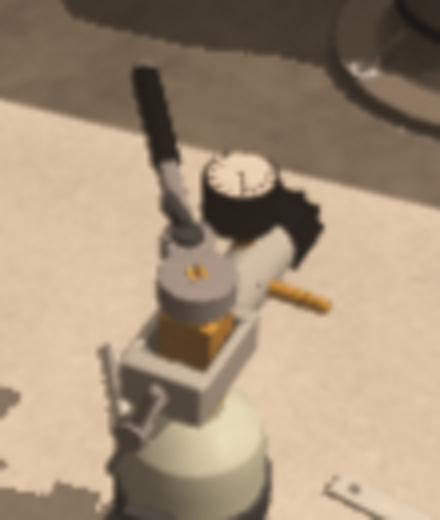

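The top view shows the head at about (329,231), the grip at about (367,296) and the gauge on its clockwise side at about (332,273). The scene view has the head at (319,208) and the grip end at (306,158).

```bash
python3 - <<'E'
from h import *
t=load('top0');s=load('scene0')
U=lambda x,y:(280+x/3.75,180+y/3.75)
S=lambda x,y:(270+x/4,140+y/4)
for n,a,b in [('head',U(184,193),S(197,272)),('tipend',U(376,512),S(147,70)),('gripin',U(283,367),S(166,165)),('tab',U(222,243),S(186,228))]:
    print(n,tri(t,a,s,b),atz(t,a,.27 if n=='head' else .261),atd(t,a),atd(s,b))
print('gauge',atz(t,U(193,346),.274))
for n,a in [('sanit',(182,250)),('oxi',(341,201)),('pen',(372,322)),('box',(475,279)),('rack',(145,313)),('cassA',(292,304)),('cassB?',(395,250))]: print(n,atd(t,a))
E
```

```text
head (array([ 0.61400236, -0.01405173,  0.2693139 ]), np.float64(0.0003865610656476593)) [ 0.61379452 -0.01384953  0.27      ] [ 0.61398318 -0.01386948  0.26915358] [ 0.61630257 -0.01343334  0.27145952]
tipend (array([ 0.45399806, -0.10661385,  0.26374589]), np.float64(0.0018981480596989859)) [ 0.45438296 -0.10788428  0.261     ] [ 0.45414384 -0.10719847  0.26638634] [ 0.462697   -0.10217362  0.27067557]
gripin (array([ 0.5269169 , -0.0642062 ,  0.25987915]), np.float64(0.0020867467032769063)) [ 0.52648056 -0.06311236  0.261     ] [ 0.52569134 -0.06261758  0.2673585 ] [ 0.53633289 -0.06172332  0.26785256]
tab (array([ 0.58725853, -0.0316862 ,  0.27262285]), np.float64(0.0020192234777211943)) [ 0.58980147 -0.03317889  0.261     ] [ 0.58572616 -0.03224026  0.28199157] [ 0.59240684 -0.02873397  0.27745807]
gauge [ 0.5354048  -0.01774178  0.274     ]
sanit [0.60679984 0.30630949 0.11676937]
oxi [ 0.74312515 -0.04896684  0.02952891]
pen [ 0.45290766 -0.12043864  0.00605052]
box [ 0.54958801 -0.35672998  0.04906805]
rack [0.47274884 0.40173894 0.0525618 ]
cassA [0.49575226 0.06933889 0.00624624]
cassB? [ 0.62694623 -0.18096705  0.00170388]
```

move_arm:
  commands:
    - [8.7,0,0,-6,0]
    - [8.7,0,0,-6,0]
    - [8.7,0,0,-6,0]
    - [8.7,4.2,-3.4,0,0]
    - [8.7,4.2,-3.4,0,0]
    - [8.7,4.2,-3.4,0,0]
    - [8.7,4.2,-3.4,0,0]
    - [8.7,4.2,-3.4,0,0]
  newtons: 10

```text
time_s: 1.15
tool_pos: [0.3931, -0.3789, 0.4135]
ee_rot: [-3.077, -0.634, 0.0]
wrist_force: [-0.3, 0.2, -0.6]
grip_width: 0.087
```

move_arm:
  commands:
    - [8.7,4.2,-3.4,0,0]
    - [8.7,4.2,-3.4,0,0]
    - [8.7,4.2,-3.4,0,0]
    - [4,4.2,-3.4,0,0]
    - [0,4.2,-3.4,0,0]
    - [0,4.2,-3.4,0,0]
    - [0,4.2,-3.4,0,0.1]
    - [0,0,0,0,0.13]

```text
time_s: 2.15
tool_pos: [0.5694, -0.0403, 0.4129]
ee_rot: [-3.126, -0.284, 0.001]
wrist_force: [0.3, -0.8, 0.2]
grip_width: 0.0405
```

```bash
python3 - <<'E'
from h import *
s=shot('wrist','w1');print(s['time_s'],s['tool_pos'],s['ee_rot'],s['wrist_force'],s['grip_width'],s['joint_positions'])
E
```

```text
2.15 [ 0.56941532 -0.04032917  0.41293358] [-3.12621475e+00 -2.83820695e-01  1.02166171e-03] [ 0.25089266 -0.8386922   0.18439722] 0.040513728076799406 [ 0.26065562  0.21354728 -0.36209261  1.53405466  0.07358795  1.40853569
 -1.49556577]
```

View pics/w1.png

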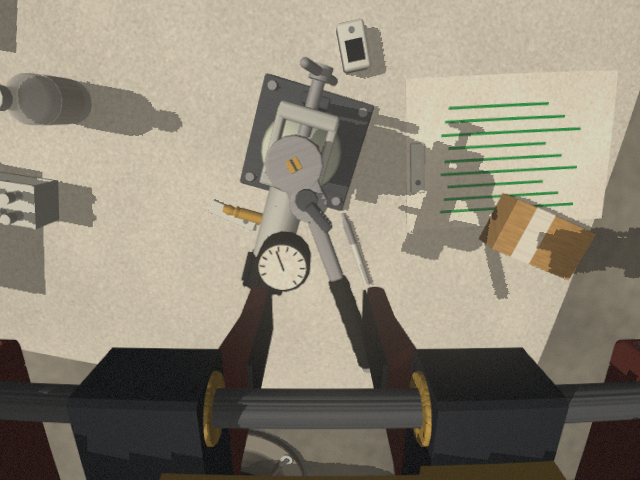

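```bash
python3 - <<'E'
from h import *
crop('w1',250,120,140,120,5)
w=load('w1');t=load('top0');s=load('scene0')
hd=(294,163)
print(atz(w,hd,.27),atd(w,hd),tri(w,hd,t,(329.1,231.5)),atz(w,(367,366),.261),atz(w,(284,267),.274),atz(w,(290,164),.27))
A=np.array([.614,-.014,.27]);print(proj(w,[A]),proj(t,[A]))
E
```

```text
[ 0.61747466 -0.01452165  0.27      ] [ 0.6175477  -0.01454844  0.27066203] (array([ 0.6162312 , -0.01412292,  0.25882126]), np.float64(0.00010928436362123729)) [ 0.45277486 -0.10699777  0.261     ] [ 0.53757037 -0.02010022  0.274     ] [ 0.61623652 -0.01175821  0.27      ]
[[292.51995899 167.57550001]] [[329.14551382 231.36049103]]
```

View pics/w1_c250_120.png

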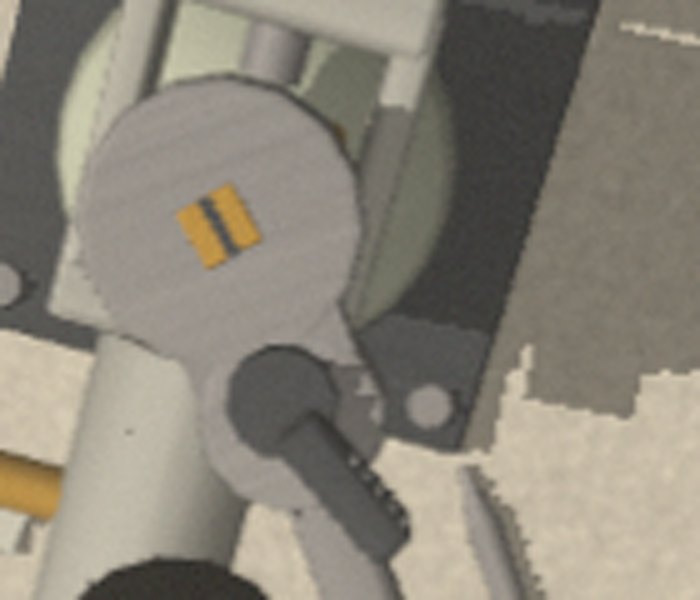

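The wrist view shows the spindle square at (294,165), the lever boss at (306,199), and the tab centre at about (320,218), leaning counter-clockwise of the handle.

```bash
cat >> h.py <<'E'
def yaw(s):
    m=R.from_rotvec(s['ee_rot']).as_matrix();return np.degrees(np.arctan2(m[1,0],m[0,0])),m
E
python3 - <<'E'
from h import *
w=load('w1')
C=lambda x,y:(250+x/5,120+y/5)
for n,p,z in [('spindle',C(219,227),.27),('pin',C(280,397),.28),('tabtopmid',C(345,485),.2835),('tabend',C(395,540),.2835),('tabin',C(297,427),.2835)]:
    print(n,atz(w,C(*p) if 0 else p,z).round(4),atd(w,p).round(4))
A=np.array([.6155,-.014])
for r in [np.array([.4535,-.1068])]:
    d=r-A;print(np.degrees(np.arctan2(*d[::-1]))%360,np.linalg.norm(d))
s=status.sense();print(yaw(s)[0])
hd=np.radians(210)
e=np.array([np.cos(hd),np.sin(hd)])
for q in (-.35,.35): print(q,A+.027*e+.018*np.array([np.cos(hd-q),np.sin(hd-q)]))
E
```

```text
spindle [ 0.6157 -0.0147  0.27  ] [ 0.6158 -0.0147  0.2709]
pin [ 0.5944 -0.0278  0.28  ] [ 0.5936 -0.0278  0.276 ]
tabtopmid [ 0.584  -0.0392  0.2835] [ 0.584  -0.0393  0.2834]
tabend [ 0.5772 -0.0479  0.2835] [ 0.5773 -0.0479  0.2835]
tabin [ 0.5912 -0.0309  0.2835] [ 0.5909 -0.0309  0.282 ]
209.80578563702517 0.18669718798096563
9.864228635471878
-0.35 [ 0.58056002 -0.0412996 ]
0.35 [ 0.57438786 -0.03060911]
```

move_arm:
  commands:
    - [0,0.5,3.6,0,0]
    - [0,0,0,3,0]
    - [0,0,0,3,0]
    - [0,0,0,3,0]
    - [0,0,0,2,0]
    - [0,0,0,1,0]
    - [0,0,0,0.7,0]
    - [0,0,0,0,0]

```text
time_s: 3.2
tool_pos: [0.5798, -0.0805, 0.2868]
ee_rot: [3.129, 0.278, 0.0]
wrist_force: [0.5, 0.2, 0.8]
grip_width: 0.0004
```

```bash
python3 - <<'E'
from h import *
s=shot('wrist','w2');shot('scene','s2');print(s['time_s'],s['tool_pos'],yaw(s)[0],s['wrist_force'],s['grip_width'])
crop('s2',250,100,130,130,5);crop('w2',200,100,240,200,3)
E
```

```text
3.2 [ 0.57981236 -0.08052176  0.28676734] 10.137778700384903 [0.47516375 0.20016885 0.78231397] 0.0003746260880842281
```

View pics/s2_c250_100.png

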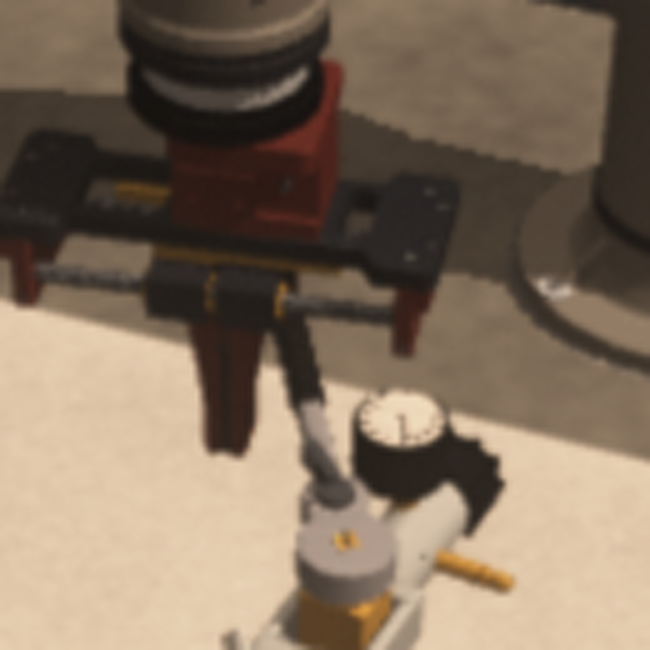

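View pics/w2.png

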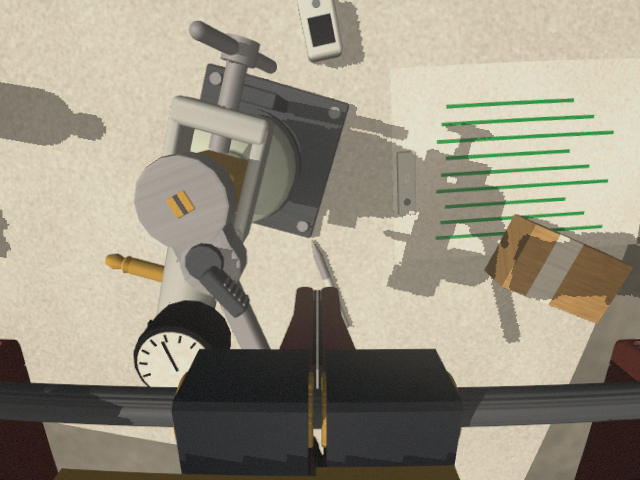

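```bash
python3 - <<'E'
from h import *
w=load('w1');v=load('w2')
C=lambda x,y:(250+x/5,120+y/5)
for n,a,b,z in [('sp',C(219,227),(180,204.5),.27),('tab',C(345,485),(227,289),.2835),('tabend',C(395,540),(240,309),.2835),('pin',C(280,397),(203,260),.28)]:
    print(n,tri(w,a,v,b),atz(v,b,z),atd(v,b))
print(atd(v,(300,295)),atd(v,(335,295)),atd(v,(285,345)))
E
```

```text
sp (array([ 0.61601856, -0.01461908,  0.27106676]), np.float64(0.00037153161761315314)) [ 0.61590378 -0.01420298  0.27      ] [ 0.61618505 -0.01453521  0.27106586]
tab (array([ 0.58195989, -0.03957692,  0.27428452]), np.float64(0.00024294146152596273)) [ 0.58644987 -0.04101501  0.2835    ] [ 0.58616422 -0.04091606  0.28290185]
tabend (array([ 0.57717554, -0.04770575,  0.28225614]), np.float64(0.0007930490235193611)) [ 0.5781101  -0.04755639  0.2835    ] [ 0.57817924 -0.0475724   0.28363008]
pin (array([ 0.59340951, -0.0275844 ,  0.27363522]), np.float64(0.0006677272070471408)) [ 0.59625703 -0.02889842  0.28      ] [ 0.59445477 -0.02783716  0.27554907]
[ 0.58957993 -0.07192418  0.2842505 ] [ 0.59244054 -0.08640858  0.28483834] [ 0.5892506  -0.06861293  0.32398738]
```

move_arm:
  commands:
    - [0,0,-1.0,0,0]
    - [0,0,-0.6,0,0]
    - [0,0,-0.2,0,0]
    - [0,0,-0.2,0,0]
    - [0,0,-0.2,0,0]
    - [0,0,-0.2,0,0]
    - [0,0,-0.2,0,0]
    - [0,0,-0.2,0,0]

```text
time_s: 4.3
tool_pos: [0.5744, -0.0543, 0.2865]
ee_rot: [3.128, 0.275, -0.002]
wrist_force: [-2.7, -6.2, 1.4]
grip_width: 0.0005
```

move_arm:
  commands:
    - [0,0,-0.2,0,0]
    - [0,0,-0.1,0,0]
    - [0,0,-0.1,0,0]
    - [0,0,-0.1,0,0]
    - [0,0,-0.1,0,0]
    - [0,0,-0.1,0,0]
    - [0,0,-0.1,0,0]
    - [0,0,0,0,0]

```text
time_s: 5.3
tool_pos: [0.5735, -0.0446, 0.2867]
ee_rot: [-3.129, -0.278, -0.0]
wrist_force: [-1.2, -3.0, 0.4]
grip_width: 0.0005
```

```bash
python3 - <<'E'
from h import *
s=shot('wrist','w3');print(s['time_s'],s['tool_pos'],yaw(s)[0],s['wrist_force'],s['grip_width'])
E
```

```text
5.3 [ 0.57349667 -0.04456519  0.28666154] 10.153980413590771 [-1.17754003 -2.95668865  0.44639026] 0.00045099955259535527
```

View pics/w3.png

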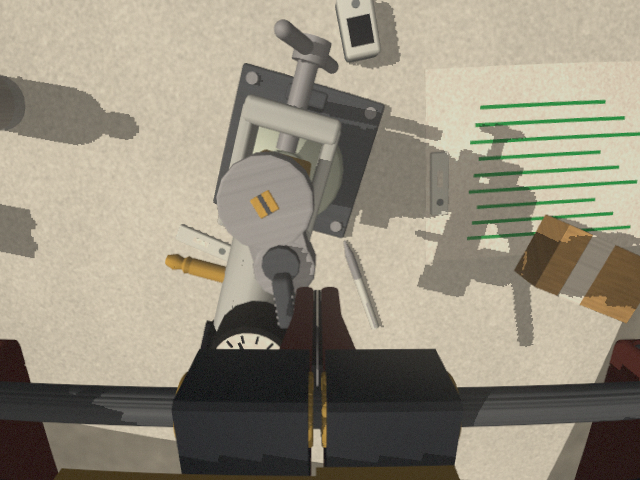

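The tab has come round to run nearly parallel to the finger, at about (286,300). I'll push further until it stops.

move_arm:
  commands:
    - [0,0,-0.1,0,0]
    - [0,0,-0.1,0,0]
    - [0,0,-0.1,0,0]
    - [0,0,-0.1,0,0]
    - [0,0,0,0,0]
    - [0,0,0,0,0]
    - [0,0,0,0,0]
    - [0,0,0,0,0]

```text
time_s: 6.35
tool_pos: [0.5728, -0.0415, 0.2867]
ee_rot: [3.129, 0.276, 0.0]
wrist_force: [-1.9, -4.6, 0.3]
grip_width: 0.0005
```

```bash
python3 - <<'E'
from h import *
s=shot('wrist','w4');print(s['time_s'],s['tool_pos'],yaw(s)[0],s['wrist_force'],s['grip_width'])
crop('w4',200,120,160,200,4); im=cv2.imread('pics/w4_c200_120.png');cv2.imwrite('pics/w4c.png',cv2.resize(im,(480,600)))
E
```

```text
6.35 [ 0.57277163 -0.0415149   0.28669114] 10.096346655248889 [-1.87976837 -4.64582334  0.30250814] 0.0004774464644278595
```

View pics/w4c.png

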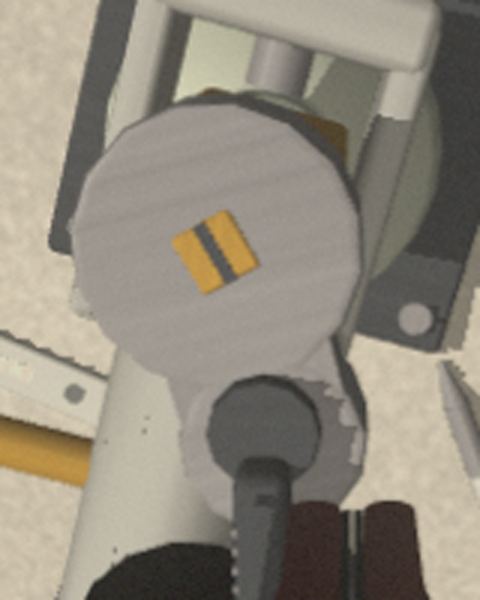

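move_arm:
  commands:
    - [0,0,-0.1,0,0]
    - [0,0,0,0,0]
    - [0,0,-0.1,0,0]
    - [0,0,0,0,0]
    - [0,0,-0.1,0,0]
    - [0,0,0,0,0]
    - [0,0,0,0,0]
    - [0,0,0,0,0]

```text
time_s: 7.4
tool_pos: [0.5722, -0.0402, 0.2867]
ee_rot: [3.127, 0.274, -0.0]
wrist_force: [-2.3, -8.4, 0.1]
grip_width: 0.0008
```

```bash
python3 - <<'E'
from h import *
s=shot('wrist','w5');shot('top','t5');print(s['time_s'],s['tool_pos'],yaw(s)[0],s['wrist_force'],s['grip_width'])
v=load('w5')
crop('w5',200,120,160,200,4); im=cv2.imread('pics/w5_c200_120.png');cv2.imwrite('pics/w5c.png',cv2.resize(im,(480,600)))
crop('t5',280,180,120,160,5);im=cv2.imread('pics/t5_c280_180.png');cv2.imwrite('pics/t5.png',cv2.resize(im,(450,600)))
E
```

```text
7.4 [ 0.57224565 -0.04019482  0.28669876] 10.011272176767939 [-2.31110095 -8.42129278  0.13337961] 0.0007803703695827625
```

View pics/w5c.png

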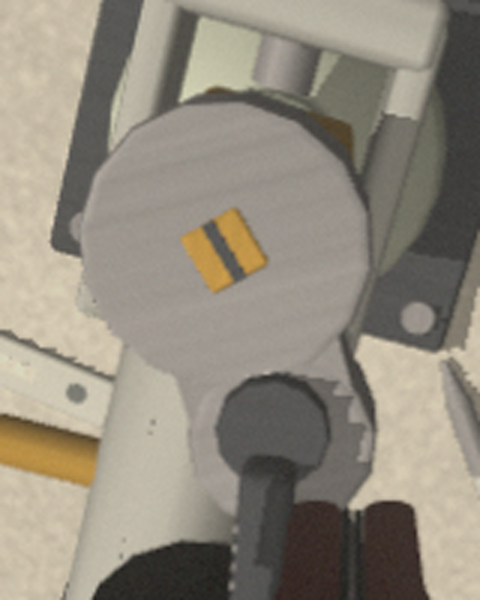

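View pics/t5.png

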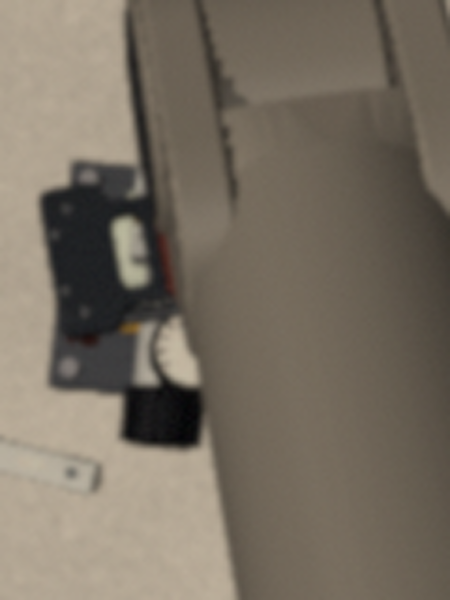

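```bash
python3 - <<'E'
from h import *
v=load('w5');C=lambda x,y:(200+x/3,120+y/3)
sp=atz(v,C(224,250),.271)[:2];pin=atz(v,C(272,425),.2765)[:2];a=atz(v,C(266,485),.2845)[:2];b=atz(v,C(254,597),.2845)[:2]
an=lambda d:np.degrees(np.arctan2(d[1],d[0]))%360
print(sp,pin,a,b,an(pin-sp),an(b-a),an(b-pin),atd(v,C(266,485)),atd(v,C(272,425)))
E
```

```text
[ 0.61625579 -0.01456429] [ 0.59332849 -0.02540769] [ 0.58736767 -0.02598147] [ 0.56987165 -0.02691983] 205.31166564927548 183.06999655534955 183.68844702995025 [ 0.58679899 -0.02598069  0.28316462] [ 0.59304021 -0.02540447  0.27571628]
```

move_arm:
  commands:
    - [0,0,0.5,0,0]
    - [0,0,1.5,0,0]
    - [0,0,0,-3,0]
    - [4.4,0,0,-5,0]
    - [4.4,0,0,-4,-0.13]
    - [4.4,0,0,0,-0.14]
    - [4.4,0,0,0,0]
    - [4.4,0,0,0,0]

```text
time_s: 8.5
tool_pos: [0.5756, -0.0579, 0.406]
ee_rot: [-3.064, -0.692, 0.001]
wrist_force: [0.1, -1.1, -0.4]
grip_width: 0.0434
```

```bash
python3 - <<'E'
from h import *
s=shot('wrist','w6');print(s['time_s'],s['tool_pos'],yaw(s)[0],s['wrist_force'],s['grip_width'])
E
```

```text
8.5 [ 0.57561932 -0.05786769  0.40595091] 25.444825395839914 [ 0.09311396 -1.06465152 -0.42303721] 0.043431972123436316
```

View pics/w6.png

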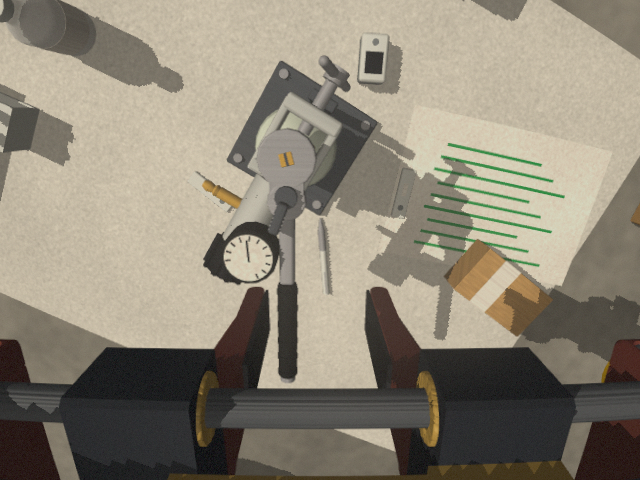

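The lever tab at (279,217) now leans clockwise, and the handle rests at the gauge with its grip end at (288,378).

```bash
python3 - <<'E'
from h import *
v=load('w6');A=np.array([.616,-.0145])
an=lambda d:np.degrees(np.arctan2(d[1],d[0]))%360
for u in [(288,378),(287.5,330),(287,285)]:
    p=atz(v,u,.262)[:2]-A;print(an(p),np.linalg.norm(p),atd(v,u))
th=np.radians(205.5);T=A+.145*np.array([np.cos(th),np.sin(th)])
s=status.sense();m=yaw(s)[1];d=m.T@(np.r_[T,.266]-s['tool_pos']);print(T,d*100)
print(atz(v,(286,159),.271), an(atz(v,(281,231),.2845)-atz(v,(286,195),.277)))
E
```

```text
204.43879599351786 0.18892154972788824 [ 0.44872185 -0.09106964  0.2687719 ]
204.40193778305013 0.14118437815575866 [ 0.4915504  -0.07156927  0.26950418]
204.30120196677856 0.10029175717540378 [ 0.52691484 -0.05517079  0.26747913]
[ 0.48512513 -0.07692411] [-8.97469321 -2.15597213 14.00126754]
[ 0.6163504  -0.01451272  0.271     ] 197.2118889689131
```

```bash
python3 - <<'E'
from h import *
crop('w6',240,130,100,150,4)
E
```

```text
(no output)
```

View pics/w6_c240_130.png

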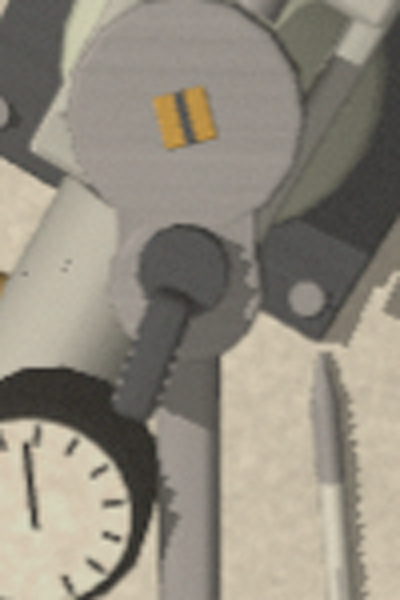

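move_arm:
  commands:
    - [4.4,-4.5,-1.2,0,0]
    - [4.4,-4.5,-1.2,0,0]
    - [4.4,0,0,0,0.01]
    - [4.4,0,0,4,0]
    - [4.4,0,0,4,0]
    - [4.4,0,0,3,0]
    - [4.4,0,0,3,0]
    - [4.4,0,0,1.1,0]

```text
time_s: 9.55
tool_pos: [0.484, -0.0745, 0.2538]
ee_rot: [-3.066, -0.68, 0.004]
wrist_force: [-1.0, 0.1, 1.1]
grip_width: 0.0438
```

```bash
python3 - <<'E'
from h import *
s=shot('wrist','w7');print(s['time_s'],s['tool_pos'],yaw(s)[0],s['wrist_force'],s['grip_width'],s['joint_positions'])
E
```

```text
9.55 [ 0.48396077 -0.07454248  0.25375248] 25.011073414479807 [-0.96794268  0.11821499  1.10738204] 0.04375207998700417 [ 0.36632155  0.1767262  -0.38085137  1.9404496   0.07471884  1.04096595
 -1.18141922]
```

View pics/w7.png

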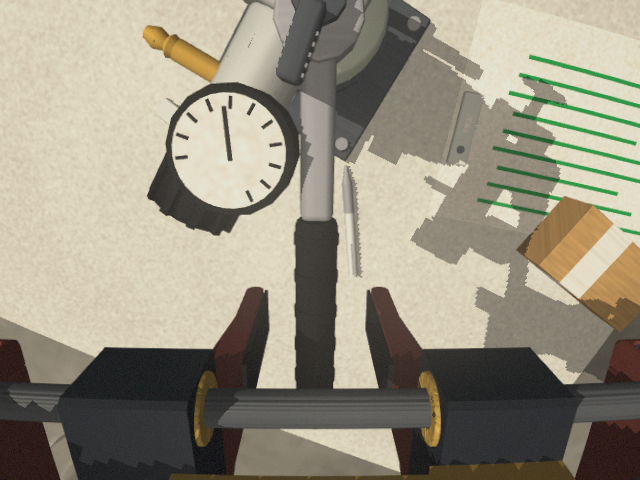

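move_arm:
  commands:
    - [2.6,0,0,0,0]
    - [2.6,0,0,0,0]
    - [2.6,0,0.5,0,0]
    - [2.6,0.02,0.72,0,-0.05]
    - [2.6,0.02,0.72,0,-0.05]
    - [2.6,0.07,1.45,0,-0.1]
    - [2.6,0.07,1.45,0,-0.1]
    - [2.6,0.07,1.45,0,-0.1]

```text
time_s: 10.6
tool_pos: [0.5211, -0.1266, 0.2562]
ee_rot: [2.868, 1.28, 0.001]
wrist_force: [0.3, 0.4, 0.8]
grip_width: 0.0261
```

```bash
cat >> h.py <<'E'
A=np.array([.616,-.0145])
def rep(s):
    y,m=yaw(s);d=s['tool_pos'][:2]-A
    print('t',s['time_s'],'yaw',round(y,1),'ang',round(np.degrees(np.arctan2(d[1],d[0]))%360,1),'r',round(np.linalg.norm(d),4),'z',s['tool_pos'][2].round(4),'Ftool',(m.T@s['wrist_force']).round(2),'w',s['grip_width'].round(4))
E
python3 - <<'E'
from h import *
s=shot('wrist','w8');rep(s)
E
```

```text
Traceback (most recent call last):
  File "h.py", line 32, in rep
    print('t',s['time_s'],'yaw',round(y,1),'ang',round(np.degrees(np.arctan2(d[1],d[0]))%360,1),'r',round(np.linalg.norm(d),4),'z',s['tool_pos'][2].round(4),'Ftool',(m.T@s['wrist_force']).round(2),'w',s['grip_width'].round(4))
                                                                                                                                                                                                         ^^^^^^^^^^^^^^^^^^^^^
AttributeError: 'float' object has no attribute 'round'
```

View pics/w8.png

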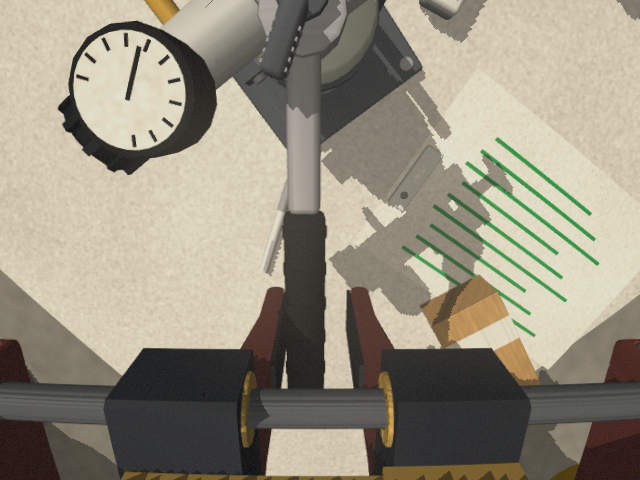

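move_arm:
  commands:
    - [2.6,0.07,1.45,0,-0.1]
    - [2.6,0.07,1.45,0,-0.1]
    - [2.6,0.07,1.45,0,-0.1]
    - [2.6,0.07,1.45,0,-0.1]
    - [2.6,0.07,1.45,0,-0.1]
    - [2.6,0.07,1.45,0,-0.1]
    - [2.6,0.07,1.45,0,-0.1]
    - [2.6,0.07,1.45,0,-0.1]

```text
time_s: 11.65
tool_pos: [0.6276, -0.1635, 0.256]
ee_rot: [2.146, 2.294, -0.0]
wrist_force: [-0.3, 0.5, 0.8]
grip_width: 0.0261
```

```bash
sed -i "s/s\['grip_width'\].round(4)/round(s['grip_width'],4)/" h.py
python3 - <<'E'
from h import *
s=shot('scene','s9');rep(s);print(s['joint_positions'])
crop('s9',250,140,140,120,5)
E
```

```text
t 11.65 yaw 93.8 ang 274.5 r 0.1494 z 0.256 Ftool [ 0.53 -0.27 -0.76] w 0.0261
[ 0.51386311  0.46112115 -0.49542435  1.57092405  0.23220639  1.1684231
  0.03773152]
```

View pics/s9_c250_140.png

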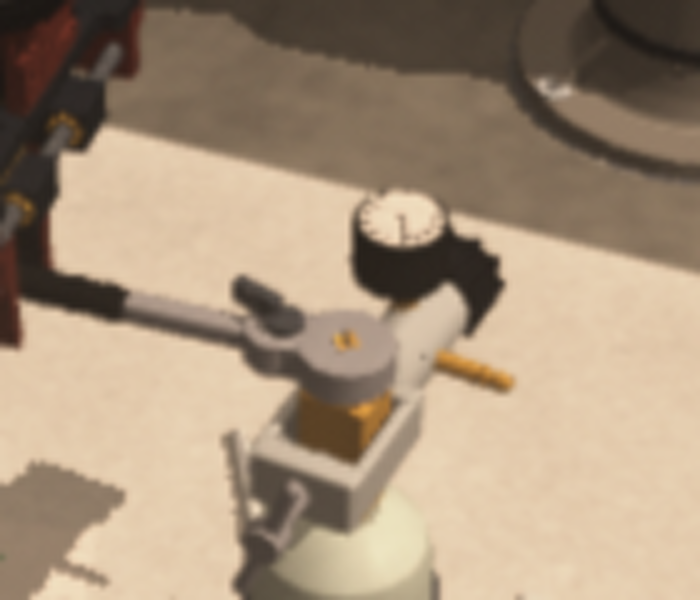

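The handle has swung about 70° back. The spindle slot at about (319,208) looks unchanged and the tab still leans clockwise.

move_arm:
  commands:
    - [2.6,0.07,1.45,0,-0.1]
    - [2.6,0.07,1.45,0,-0.1]
    - [2.6,0.07,1.45,0,-0.1]
    - [2.6,0.07,1.45,0,-0.1]
    - [2.6,0.07,1.45,0,-0.1]
    - [2.6,0.07,1.45,0,-0.1]
    - [2.6,0.07,1.45,0,-0.1]
    - [2.6,0,0,0,0]

```text
time_s: 12.7
tool_pos: [0.7187, -0.122, 0.2556]
ee_rot: [-1.233, -2.889, -0.001]
wrist_force: [0.3, 0.1, -1.0]
grip_width: 0.026
```

```bash

python3 - <<'E'
from h import *
s=shot('wrist','w10');shot('scene','s10');rep(s)
crop('s10',250,140,140,120,5);crop('s10',304,194,30,28,20)
crop('s2',304,194,30,28,20)
a=cv2.imread('pics/s10_c304_194.png');b=cv2.imread('pics/s2_c304_194.png');cv2.imwrite('pics/cmp.png',cv2.resize(np.hstack([b,a]),(800,373)))
E
```

```text
t 12.7 yaw 133.8 ang 313.7 r 0.1487 z 0.2556 Ftool [-0.09  0.26  0.97] w 0.026
```

View pics/cmp.png

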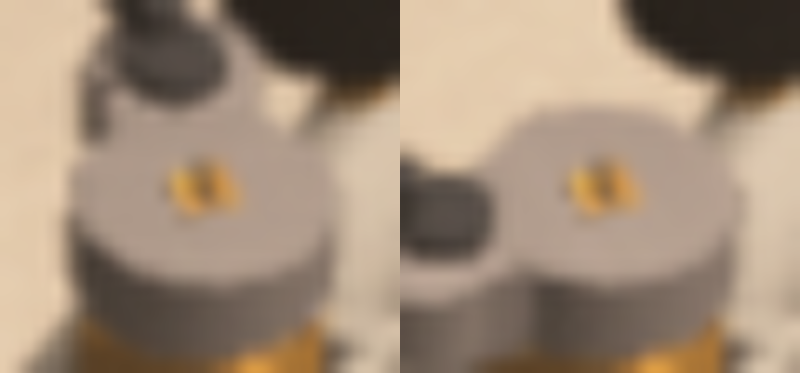

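View pics/w10.png

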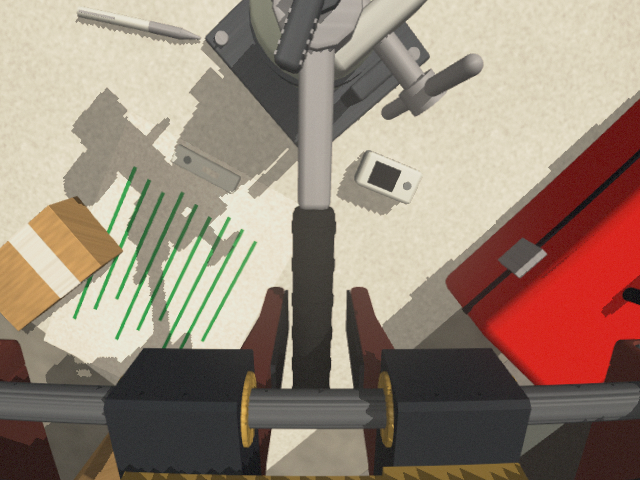

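move_arm:
  commands:
    - [2.6,0.1,-1.33,0,0.09]
    - [2.6,0.1,-1.33,0,0.09]
    - [2.6,0.1,-1.33,0,0.09]
    - [2.6,0.1,-1.33,0,0.09]
    - [2.6,0.06,-1.31,0,0.09]
    - [2.6,0.06,-1.31,0,0.09]
    - [2.6,0.06,-1.31,0,0.09]
    - [2.6,0,0,0,0]

```text
time_s: 13.8
tool_pos: [0.6349, -0.1624, 0.2562]
ee_rot: [2.068, 2.364, -0.001]
wrist_force: [0.8, -0.3, -1.1]
grip_width: 0.0262
```

```bash

python3 - <<'E'
from h import *
s=shot('scene','s11');rep(s)
crop('s11',250,140,140,120,5);crop('s11',304,194,30,28,20)
E
```

```text
t 13.8 yaw 97.7 ang 277.3 r 0.1491 z 0.2562 Ftool [-0.42  0.75  1.06] w 0.0262
```

View pics/s11_c250_140.png

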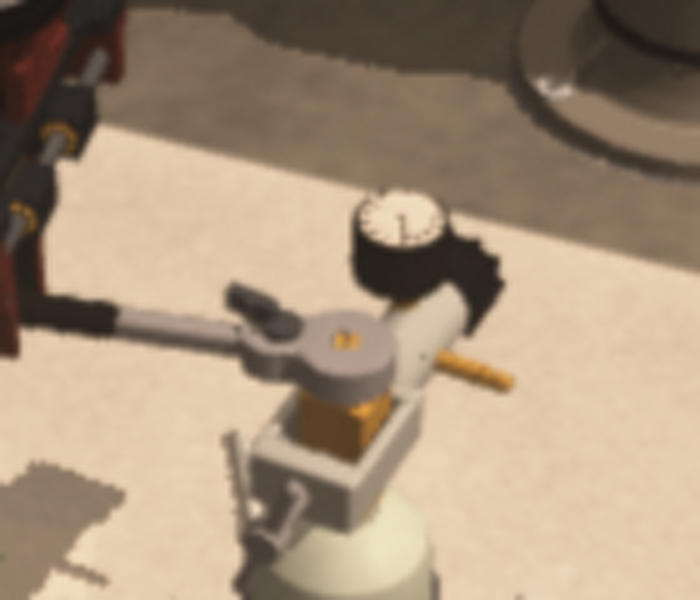

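move_arm:
  commands:
    - [2.6,0,-0.3,0,0.02]
    - [2.6,0,-0.3,0,0.02]
    - [2.6,0.02,-0.3,0,0.02]
    - [2.6,0.02,-0.3,0,0.02]
    - [2.6,0.02,-0.3,0,0.02]
    - [2.6,0.02,-0.3,0,0.02]
    - [2.6,0,0,0,0]
    - [2.6,0,0,0,0]

```text
time_s: 14.85
tool_pos: [0.6174, -0.1621, 0.2555]
ee_rot: [-2.203, -2.239, 0.0]
wrist_force: [1.8, -0.5, 0.4]
grip_width: 0.0259
```

```bash

python3 - <<'E'
from h import *
rep(status.sense())
E
```

```text
t 14.85 yaw 90.9 ang 270.5 r 0.1476 z 0.2555 Ftool [-0.49  1.83 -0.44] w 0.0259
```

move_arm:
  commands:
    - [2.6,0,-0.3,0,0.02]
    - [2.6,0.01,-0.3,0,0.02]
    - [2.6,0.02,-0.3,0,0.02]
    - [2.6,0.02,-0.3,0,0.02]
    - [2.6,0,0,0,0]
    - [2.6,0,0,0,0]
    - [2.6,0,0,0,0]
    - [2.6,0,0,0,0]

```text
time_s: 15.85
tool_pos: [0.6056, -0.1616, 0.2556]
ee_rot: [-2.291, -2.149, 0.0]
wrist_force: [2.4, -1.8, -0.5]
grip_width: 0.0259
```

```bash

python3 - <<'E'
from h import *
for i in range(3): rep(status.sense())
E
```

```text
t 15.85 yaw 86.3 ang 266.0 r 0.1475 z 0.2556 Ftool [-1.63  2.54  0.49] w 0.0259
t 15.85 yaw 86.3 ang 266.0 r 0.1475 z 0.2556 Ftool [-1.63  2.54  0.49] w 0.0259
t 15.85 yaw 86.3 ang 266.0 r 0.1475 z 0.2556 Ftool [-1.63  2.54  0.49] w 0.0259
```

move_arm:
  commands:
    - [2.6,0,-0.3,0,0.02]
    - [2.6,0.01,-0.3,0,0.02]
    - [2.6,0.01,-0.3,0,0.02]
    - [2.6,0.01,-0.3,0,0.02]
    - [2.6,0,0,0,0]
    - [2.6,0,0,0,0]
    - [2.6,0,0,0,0]
    - [2.6,0,0,0,0]

```text
time_s: 16.85
tool_pos: [0.5938, -0.1601, 0.2557]
ee_rot: [-2.375, -2.056, 0.0]
wrist_force: [2.0, -0.7, -0.5]
grip_width: 0.026
```

```bash

python3 - <<'E'
from h import *
rep(status.sense())
E
```

```text
t 16.85 yaw 81.8 ang 261.3 r 0.1473 z 0.2557 Ftool [-0.36  2.09  0.52] w 0.026
```

move_arm:
  commands:
    - [2.6,0.01,-0.3,0,0.02]
    - [2.6,0.01,-0.3,0,0.02]
    - [2.6,0.01,-0.3,0,0.02]
    - [2.6,0.01,-0.3,0,0.02]
    - [2.6,0,0,0,0]
    - [2.6,0,0,0,0]
    - [2.6,0,0,0,0]
    - [2.6,0,0,0,0]

```text
time_s: 17.85
tool_pos: [0.582, -0.1577, 0.2557]
ee_rot: [-2.456, -1.959, -0.0]
wrist_force: [0.8, -1.0, -0.2]
grip_width: 0.0259
```

```bash

python3 - <<'E'
from h import *
rep(status.sense())
E
```

```text
t 17.85 yaw 77.2 ang 256.7 r 0.1471 z 0.2557 Ftool [-0.75  1.    0.2 ] w 0.0259
```

move_arm:
  commands:
    - [2.6,0.01,-0.3,0,0.02]
    - [2.6,0.01,-0.3,0,0.02]
    - [2.6,0.01,-0.3,0,0.02]
    - [2.6,0.01,-0.3,0,0.02]
    - [2.6,0,0,0,0]
    - [2.6,0,0,0,0]
    - [2.6,0,0,0,0]
    - [2.6,0,0,0,0]

```text
time_s: 18.85
tool_pos: [0.5705, -0.1544, 0.2557]
ee_rot: [2.532, 1.859, -0.0]
wrist_force: [3.3, -3.0, -0.5]
grip_width: 0.0258
```

```bash

python3 - <<'E'
from h import *
s=shot('wrist','w12');rep(s)
E
```

```text
t 18.85 yaw 72.6 ang 252.0 r 0.1471 z 0.2557 Ftool [-1.86  4.    0.53] w 0.0258
```

View pics/w12.png

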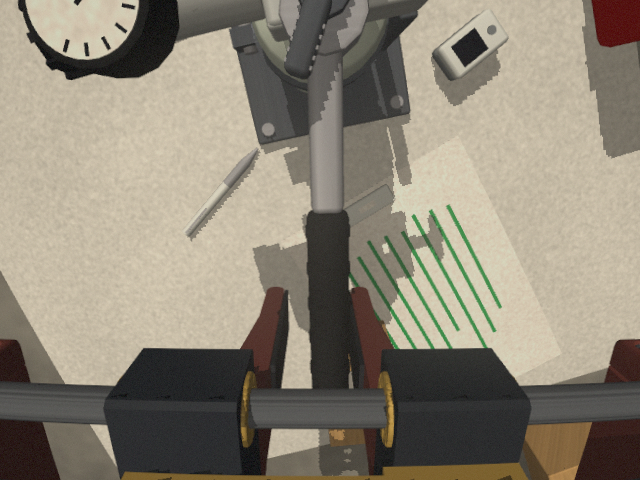

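move_arm:
  commands:
    - [2.6,0.01,-0.15,0,0.01]
    - [2.6,0.01,-0.15,0,0.01]
    - [2.6,0,-0.15,0,0.01]
    - [2.6,0,0,0,0]
    - [2.6,0,0,0,0]
    - [2.6,0,0,0,0]
    - [2.6,0,0,0,0]
    - [2.6,0,0,0,0]

```text
time_s: 19.9
tool_pos: [0.5665, -0.153, 0.2557]
ee_rot: [2.56, 1.82, 0.0]
wrist_force: [3.6, -3.6, -1.8]
grip_width: 0.026
```

```bash

python3 - <<'E'
from h import *
rep(status.sense())
E
```

```text
t 19.9 yaw 70.8 ang 250.3 r 0.1471 z 0.2557 Ftool [-2.22  4.58  1.76] w 0.026
```

move_arm:
  commands:
    - [2.6,0,-0.15,0,0.01]
    - [2.6,0,-0.15,0,0.01]
    - [2.6,0,-0.15,0,0.01]
    - [2.6,0,0,0,0]
    - [2.6,0,0,0,0]
    - [2.6,0,0,0,0]
    - [2.6,0,0,0,0]
    - [2.6,0,0,0,0]

```text
time_s: 20.9
tool_pos: [0.5626, -0.1516, 0.2557]
ee_rot: [2.586, 1.781, 0.001]
wrist_force: [5.3, -4.3, -2.3]
grip_width: 0.0261
```

```bash

python3 - <<'E'
from h import *
s=status.sense();rep(s);print(s['moment'])
E
```

```text
t 20.9 yaw 69.1 ang 248.7 r 0.1471 z 0.2557 Ftool [-2.1   6.44  2.28] w 0.0261
[-0.78423527 -1.06945677  0.02725369]
```

move_arm:
  commands:
    - [2.6,0,-0.15,0,0.01]
    - [2.6,0,-0.15,0,0.01]
    - [2.6,0,0,0,0]
    - [2.6,0,0,0,0]
    - [2.6,0,0,0,0]
    - [2.6,0,0,0,0]
    - [2.6,0,0,0,0]
    - [2.6,0,0,0,0]

```text
time_s: 21.9
tool_pos: [0.56, -0.1505, 0.2557]
ee_rot: [2.604, 1.755, 0.002]
wrist_force: [5.5, -4.1, -4.2]
grip_width: 0.0258
```

```bash

python3 - <<'E'
from h import *
s=status.sense();rep(s);print(s['moment'])
E
```

```text
t 21.9 yaw 68.0 ang 247.6 r 0.1471 z 0.2557 Ftool [-1.72  6.59  4.24] w 0.0258
[-0.83682217 -1.31286744 -0.01998033]
```

move_arm:
  commands:
    - [2.6,0,-0.15,0,0.01]
    - [2.6,0,0,0,0]
    - [2.6,0,0,0,0]
    - [2.6,0,0,0,0]
    - [2.6,0,0,0,0]
    - [2.6,0,0,0,0]
    - [2.6,0,0,0,0]
    - [2.6,0,0,0,0]

```text
time_s: 22.9
tool_pos: [0.5587, -0.15, 0.2557]
ee_rot: [2.612, 1.742, 0.002]
wrist_force: [7.5, -3.5, -4.2]
grip_width: 0.0262
```

```bash

python3 - <<'E'
from h import *
s=status.sense();rep(s);print(s['moment'])
E
```

```text
t 22.9 yaw 67.4 ang 247.1 r 0.1471 z 0.2557 Ftool [-0.36  8.25  4.2 ] w 0.0262
[-0.88434627 -1.38561073  0.04791458]
```

move_arm:
  commands:
    - [2.6,0,-0.1,0,0.01]
    - [2.6,0,0,0,0]
    - [2.6,0,0,0,0]
    - [2.6,0,0,0,0]
    - [2.6,0,0,0,0]
    - [2.6,0,0,0,0]
    - [2.6,0,0,0,0]
    - [2.6,0,0,0,0]

```text
time_s: 23.9
tool_pos: [0.5579, -0.1496, 0.2557]
ee_rot: [2.621, 1.729, 0.003]
wrist_force: [6.8, -4.1, -4.6]
grip_width: 0.0261
```

```bash

python3 - <<'E'
from h import *
for i in range(4):
    s=status.sense();rep(s);print(s['moment']); capture('top')
E
```

```text
t 23.9 yaw 66.8 ang 246.7 r 0.1471 z 0.2557 Ftool [-1.07  7.87  4.59] w 0.0261
[-0.91203424 -1.45665961  0.05887879]
t 23.95 yaw 66.8 ang 246.7 r 0.1471 z 0.2557 Ftool [-1.82  7.53  4.32] w 0.0263
[-0.93108613 -1.47084864  0.04631247]
t 24.0 yaw 66.8 ang 246.7 r 0.1471 z 0.2558 Ftool [-0.95  7.78  3.14] w 0.0258
[-0.92300452 -1.47110079  0.01762434]
t 24.05 yaw 66.8 ang 246.7 r 0.147 z 0.2558 Ftool [-0.84  8.31  3.49] w 0.0258
[-0.9237616  -1.46058099  0.08333438]
```

move_arm:
  commands:
    - [2.6,0,-0.1,0,0.007]
    - [2.6,0,0,0,0]
    - [2.6,0,-0.1,0,0.006]
    - [2.6,0,0,0,0]
    - [2.6,0,0,0,0]
    - [2.6,0,0,0,0]
    - [2.6,0,0,0,0]
    - [2.6,0,0,0,0]

```text
time_s: 25.1
tool_pos: [0.5562, -0.1489, 0.2558]
ee_rot: [2.632, 1.712, 0.003]
wrist_force: [7.9, -4.5, -3.7]
grip_width: 0.0259
```

```bash

python3 - <<'E'
from h import *
F=[]
for i in range(6):
    s=status.sense();F.append(yaw(s)[1].T@s['wrist_force']);M=s['moment']; capture('top')
rep(s);print(np.mean(F,0),M)
E
```

```text
t 25.35 yaw 66.1 ang 246.0 r 0.1471 z 0.2557 Ftool [-1.    7.94  4.54] w 0.0263
[-1.52177109  8.44496962  3.88596074] [-0.89487551 -1.5209589   0.08064692]
```

move_arm:
  commands:
    - [2.6,0,-0.1,0,0.007]
    - [2.6,0,0,0,0]
    - [2.6,0,0,0,0]
    - [2.6,0,0,0,0]
    - [2.6,0,0,0,0]
    - [2.6,0,0,0,0]
    - [2.6,0,0,0,0]
    - [2.6,0,0,0,0]

```text
time_s: 26.4
tool_pos: [0.5553, -0.1485, 0.2557]
ee_rot: [2.638, 1.702, 0.003]
wrist_force: [7.4, -4.6, -4.0]
grip_width: 0.0262
```

```bash

python3 - <<'E'
from h import *
F=[]
for i in range(6):
    s=status.sense();F.append(yaw(s)[1].T@s['wrist_force']);M=s['moment']; capture('top')
rep(s);print(np.mean(F,0),M)
E
```

```text
t 26.65 yaw 65.7 ang 245.6 r 0.1471 z 0.2558 Ftool [-0.83  9.61  4.94] w 0.0257
[-0.9699223   8.7482743   4.40492278] [-1.00733615 -1.67627014  0.05614359]
```

move_arm:
  commands:
    - [2.6,0,0.2,0,0]
    - [2.6,0,0.3,0,0]
    - [4.4,0,0.2,0,0]
    - [4.4,0,0,0,0]
    - [4.4,0,0,0,0]
    - [4.4,0,0,-1,0]
    - [4.4,0,0,-3,0]
    - [4.4,0,0,-5,0]

```text
time_s: 27.7
tool_pos: [0.5594, -0.1507, 0.3458]
ee_rot: [-2.637, -1.703, 0.004]
wrist_force: [0.9, -0.7, -0.8]
grip_width: 0.0439
```

move_arm:
  commands:
    - [4.4,0,0,-5,0]
    - [4.4,0,0,-2,0]
    - [4.4,0,0,0,0]
    - [4.4,0,0,0,0]
    - [4.4,0,0,0,0]
    - [4.4,0,0,0,0]
    - [4.4,0,0,0,0]
    - [4.4,0,0,0,0]

```text
time_s: 28.7
tool_pos: [0.5605, -0.1508, 0.4155]
ee_rot: [-2.639, -1.704, 0.0]
wrist_force: [0.4, -0.3, -0.0]
grip_width: 0.0441
```

```bash

python3 - <<'E'
from h import *
s=shot('wrist','w20');rep(s);shot('scene','s20');crop('s20',250,130,140,120,5)
E
```

```text
t 28.7 yaw 65.7 ang 247.9 r 0.1472 z 0.4155 Ftool [-0.12  0.45  0.05] w 0.0441
```

View pics/w20.png

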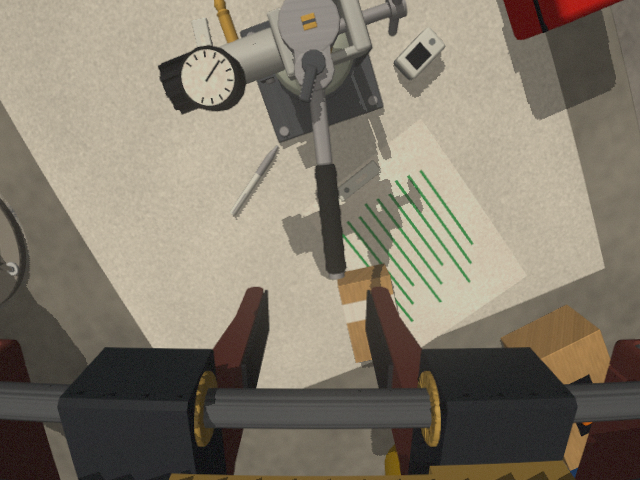

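View pics/s20.png

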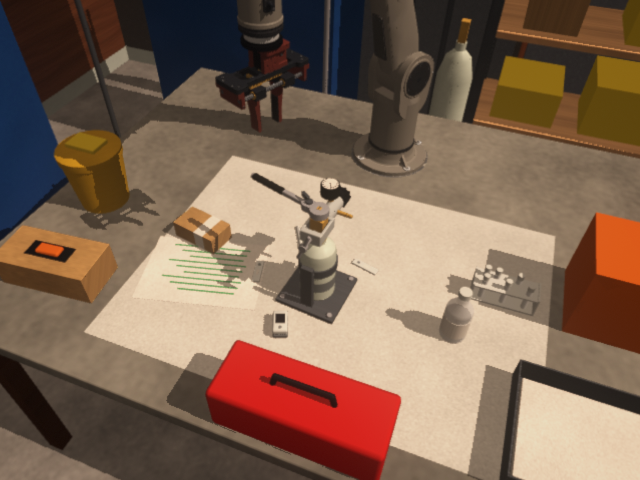

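View pics/s20_c250_130.png

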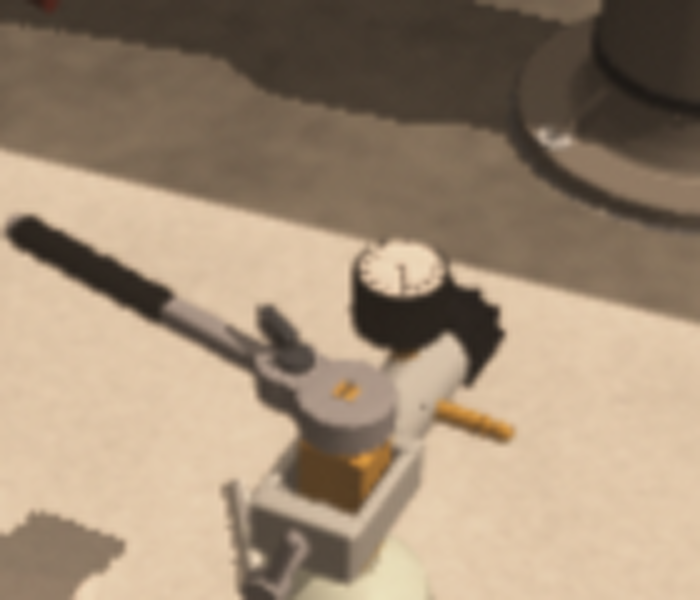

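```bash

python3 - <<'E'
from h import *
crop('w20',270,0,90,120,5)
v=load('w20');an=lambda d:np.degrees(np.arctan2(d[1],d[0]))%360
for u in [(336,272),(327,168)]:
    p=atz(v,u,.262)[:2]-A;print(an(p),np.linalg.norm(p))
# scene drift of bystanders
a=cv2.imread('pics/scene0.png').astype(int);b=cv2.imread('pics/s20.png').astype(int)
d=(abs(a-b).max(2)>40).astype(np.uint8);n,_,st,_=cv2.connectedComponentsWithStats(d)
print([tuple(x) for x in st[1:] if x[4]>15])
E
```

```text
252.32848204529793 0.18614519115810424
253.35502432730834 0.10121411174199149
[(np.int32(138), np.int32(0), np.int32(26), np.int32(25), np.int32(471)), (np.int32(240), np.int32(0), np.int32(44), np.int32(30), np.int32(727)), (np.int32(380), np.int32(0), np.int32(18), np.int32(13), np.int32(107)), (np.int32(395), np.int32(0), np.int32(24), np.int32(48), np.int32(516)), (np.int32(375), np.int32(17), np.int32(10), np.int32(29), np.int32(149)), (np.int32(149), np.int32(27), np.int32(14), np.int32(8), np.int32(52)), (np.int32(159), np.int32(29), np.int32(12), np.int32(24), np.int32(121)), (np.int32(244), np.int32(33), np.int32(36), np.int32(11), np.int32(167)), (np.int32(264), np.int32(39), np.int32(26), np.int32(35), np.int32(406)), (np.int32(120), np.int32(46), np.int32(36), np.int32(49), np.int32(658)), (np.int32(417), np.int32(51), np.int32(17), np.int32(26), np.int32(135)), (np.int32(185), np.int32(59), np.int32(4), np.int32(10), np.int32(17)), (np.int32(418), np.int32(62), np.int32(12), np.int32(21), np.int32(102)), (np.int32(304), np.int32(64), np.int32(5), np.int32(14), np.int32(3
[... 555 characters left out ...]
2(13), np.int32(5), np.int32(25)), (np.int32(216), np.int32(126), np.int32(17), np.int32(3), np.int32(33)), (np.int32(54), np.int32(130), np.int32(105), np.int32(99), np.int32(4109)), (np.int32(240), np.int32(130), np.int32(22), np.int32(5), np.int32(34)), (np.int32(19), np.int32(136), np.int32(36), np.int32(64), np.int32(1187)), (np.int32(128), np.int32(136), np.int32(10), np.int32(6), np.int32(36)), (np.int32(287), np.int32(141), np.int32(13), np.int32(6), np.int32(34)), (np.int32(250), np.int32(157), np.int32(74), np.int32(57), np.int32(944)), (np.int32(221), np.int32(211), np.int32(8), np.int32(12), np.int32(82)), (np.int32(188), np.int32(218), np.int32(47), np.int32(40), np.int32(417))]
```

View pics/w20_c270_0.png

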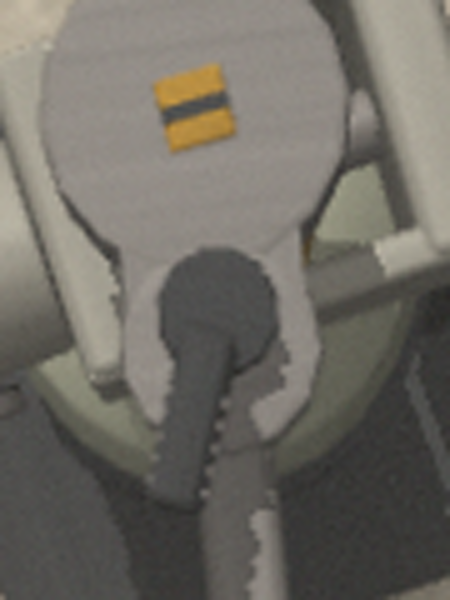

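```bash

python3 - <<'E'
from h import *
shot('top','t20')
a=cv2.imread('pics/scene0.png')[200:260,165:245];b=cv2.imread('pics/s20.png')[200:260,165:245]
c=cv2.imread('pics/top0.png')[240:340,350:520];d=cv2.imread('pics/t20.png')[240:340,350:520]
cv2.imwrite('pics/box.png',np.vstack([cv2.resize(np.hstack([a,b]),(800,300)),cv2.resize(np.hstack([c,d]),(800,235))]))
E
```

```text
(no output)
```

View pics/box.png

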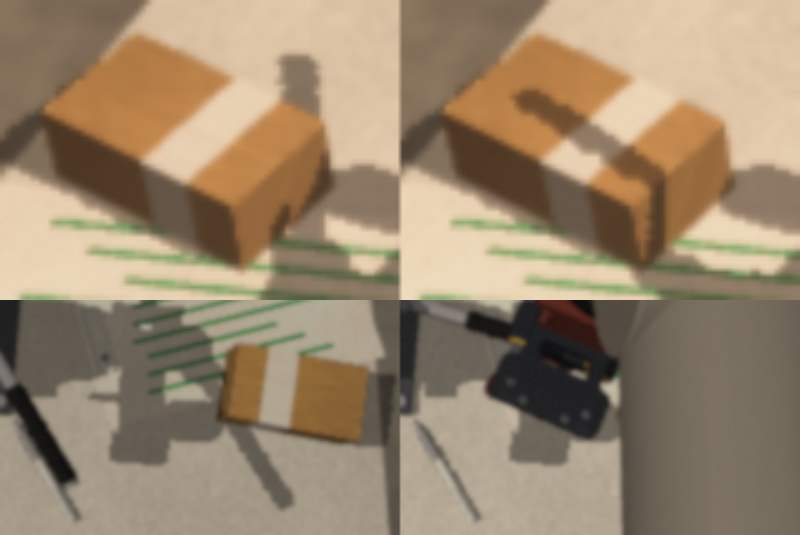

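The kit box and pen haven't moved; only shadows changed. The lever is set to closing, the spindle has turned about 49° clockwise and the arm is clear, so I'm handing in.

```bash
python3 -c "
from h import *
rep(status.sense());print(ticket.finish_job())"
```

```text
t 28.85 yaw 65.7 ang 247.9 r 0.1472 z 0.4157 Ftool [-0.36 -0.67 -0.33] w 0.0437
the job is handed in; nothing more can be done
None
```

The valve is closed snug and the key is left set to closing; I handed the job in at about 29 s, with no verdict reported.

- **Lever:** I pushed the tab over with closed fingers until it stopped. It measured about 0.36–0.38 rad clockwise of the handle, and the last wrist image still shows it leaning clockwise.
- **Free-wheel check:** I swung the handle back about 109° at about 1 N or less. The scene pictures before and after show the spindle standing still.
- **Closing:** One clockwise stroke was enough, with about 2 N while driving. The force then climbed to a mean of 8.75 N across the swing, 147 mm from the axis (about 8.9 N at the grip point). The spindle turned about 49°, within the 40–80° expected. The handle was still well clear of the gauge, so the resistance was the seat.
- **After letting go:** The handle sits about 5° further back than where it was pressed. I put this down to the seat relaxing plus a light touch from the other finger on the free-wheeling side. The arm is clear.
- **Things lying around:** The kit box and pen were compared close up and had not moved; only shadows changed. The whole-scene comparison showed no changes where the other items lie.

Single force readings scattered by roughly ±0.6 N, so I averaged six for the final figure. I also saw a vertical force of about 4 N on the tool while pressing, probably friction on the grip, which went away on release.

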